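# Put the dressing stone away in the burr case

### The arm

A 7-joint arm with a two-finger parallel gripper is mounted at the origin on the work surface. World frame = base frame: x ahead of the robot, y to its left, z up, the work surface at z = 0. Lengths are in m, angles in rad, forces in N, time in s.
With the tool pointing down it reaches from about 0.4 to 0.925 m from the base axis. Payload 5.6 kg.
Tool frame: the origin (TCP) lies midway between the tips of the shut fingers; the grasp point (between the pads) lies 19 mm behind it; z points along the fingers, y is the line along which they close (so a half turn about z gives the same grasp; the last joint's range is limited). The gripper opens to 85 mm and grips with 20 to 120 N. Pads are 22 mm wide; open, the fingers measure 114 mm over their backs; the gripper's body (76 mm by 85 mm) begins 54 mm behind the grasp point. The pads swing forward as they close: fully open they stand 13 mm farther back than shut.
Start: joints at [-1.174, 0.468, -0.012, 1.603, 0.006, 1.071, -0.056], TCP at [0.277, 0.588, 0.231] pointing down, gripper open.
Joint ranges: [-2.53, 2.53], [-0.31, 2.02], [-1.57, 1.55], [0.28, 2.44], [-1.29, 4.43], [0.15, 1.84], [-2.92, 2.92]. Speed limits (rad/s): [2.57, 2.57, 3.14, 3.14, 3.14, 3.14, 3.14].

### API

Orientations are given as [roll, pitch, yaw] about the fixed x, y, z axes, in that order (R = Rz(yaw) Ry(pitch) Rx(roll)).
In Python, from rig import readout, viewer, manip gives the robot as it stands. The module is installed in compiled form; this text tells all that it offers.
- The arm moves only by the tool step_arm, never from a script. Its arguments are lists of equal length, an entry for each row: "dp": the shift along the tool's x, y, z as a fraction of full scale, a list of three; "spin": the turn about the tool's z as a fraction of full scale. In form: {"dp": [[dx, dy, dz], ...], "spin": [spin, ...]}. A call has 1 to 20 rows; each row shifts and turns the commanded pose from where the row before left it, along the tool's axes as they then stand; what a row does not reach is not made up. Full scale, the value 1, is 0.06 m for a shift and 0.1 rad for a turn. A row lasts 1/8 s, in which the tool goes at most 62.5 mm and 10.7 degrees, less where a joint would pass 70% of its speed; a pose out of reach is approached as far as the arm can. A call with a number of a shift or a turn outside -1 to 1 is refused whole. A call with a gripper value outside its range is refused whole. "hand" is the opening, from 0 (shut) to 1 (fully open), set as the call begins (left out, the last holds). The fingers move at their own pace and stop on an object; "force" is the grip in N (left out, the last holds). Time passes only in rows, so rows that do not move let the fingers close. It gives the time, the measured TCP pose, the force, the opening and the grip force at its end, in the units of the state.
- readout.get_state(): the state, without advancing time (a new reading comes with each control period).
- viewer.grab_frame(name): name is "scene" or "top" or "wrist"; returns the picture (384x512x3 uint8, red, green, blue); there is no depth.
- viewer.get_calibration(name): a dict with "mtx" (3x3 intrinsics, pixels), "world_to_cam" (4x4, takes a point from world to camera coordinates). Camera axes: x right, y up, looking along -z (the intrinsics and any distortion apply to the point x, -y, -z); pixel columns grow to the right and rows downward; lengths in m; the calibration is good to about 2 mm. A picture is of the moment at which its call begins: read the wrist's pose just before it. get_calibration takes no time and is no camera call; for the wrist camera it gives the pose at the moment of the call.
- manip.hand_in(): hands the job in; it is judged then, once.
The state is a dict: "time_s": time; "qpos": joint angles; "dq": joint speeds; "joint_torque": joint torques, N m; "position": TCP position; "orientation": TCP orientation; "force": force on the tool from outside, world axes, zero at the start; "torque": the same for the moment, N m; "gripper_width": finger opening in m; "grasp_force": force on a finger pad.
Only numpy, scipy, OpenCV 4.12 (cv2) and the standard library are available. Lean on these libraries where they do the work, as an engineer would, in place of code of your own. Each camera call takes 0.05 s, during which the arm holds its last target. There are 200 camera calls.

### The job

Open the blue lid of the burr case right back until it rests against its stop screw, feeling for the stop so that the hinge is not strained, and leave it standing there. Then lay the green dressing stone gently flat in the empty oblong bed in the case and let go. Leave the mug, the black star and the brown wax block where they are.

Things in the scene. Friction and masses are not known exactly. Their poses are not given: they have to be found in the camera images.
- case: Black block 100 (x) x 180 (y) x 40 (z) mm fixed to the bench, lower part of the burr case. Origin: centre of its underside. Its -x side faces the robot, the lid hinges along its far (+x) top edge, z up. In its top (the deck, z = 40 mm) are a 10 mm deep bed for the stone and, where y > 10 mm, a row of small burrs standing 19 mm above the deck
- bed (a point): Centre of the floor of the empty bed, an oblong recess in the deck, 31 mm along x and 67 mm along y, 10 mm deep with a small chamfer and a yellow floor 30 mm above the bench. Lies at (-15, -40, 30) mm in the case's frame; axes as the case
- hinge_line (a point): Middle of the lid's hinge line, at (50, 0, 40.5) mm in the case's frame; the hinge turns about the y axis of the case; axes as the case
- lid_hinge (a joint): Lid angle, rad: 0 = shut, pi/2 = upright, growing as the front edge rises and swings back, away from the robot. Begins at 0 to 0.25. The stiff hinge holds the lid at any angle and takes about 1 to 4 N at the bar to turn. The stop screw is set differently every time: the lid meets it somewhere between 1.70 and 2.1 rad, to be found by feel (force rises steeply, angle stops growing)
- lid: Blue lid, a shallow shell 100 x 180 mm and 28 mm deep, open below, with a steel bail at its front. Origin on the hinge line (middle); shut, it reaches along -x from there and up in z. Its frame turns with it (at angle a the lid's own -x axis has risen by a). 150 to 310 g
- lid_bar (a point): Middle of the round steel grip bar of the lid's bail, 10 mm thick, 80 mm long along y, at (-140, 0, 10) mm in the lid's frame: 40 mm beyond the lid's front edge (35 mm clear gap). Pinched from above it turns in the fingers as the lid swings, so the tool can point down all the way
- stop_post: Dark steel upright 36 mm wide, 124 mm tall, fixed 153 mm behind (+x of) the case's centre on its middle line; origin at its foot. Carries the stop screw, pointing at the lid 105 mm above the bench; its round red tip meets the outside of the opened lid about 80 mm from the hinge. Over 45 N on the tip (about 25 N at the bar beyond what turns the hinge) strains the hinge
- stone: Green dressing stone, loose block 24 (x) x 60 (y) x 26 (z) mm, 65 to 125 g. Origin: centre of its underside. It lies flat on the bench at any yaw
- wax_block: Brown wax block 22 x 55 x 16 mm, loose bystander; origin: centre of its underside
- star: Flat black four-pointed star, 100 mm across, 4 mm thick, loose bystander; origin: centre of its underside
- mug: White mug, radius 38 mm, 90 mm tall, loose bystander; origin: centre of its underside
Not all that is in view belongs to the job. There is more than one size of the stone; the one meant has the size given above.

How it is judged:
On the way:
1. the lid is swung back until it presses on the stop screw (more than 2 N) (contact force between lid and stop_post above 2 N and value of joint lid_hinge above 1.6 rad), for 0.2 s.
At the end, for the whole second after the job is handed in: The lid stands open in contact with its stop screw (at least 0.2 N, angle over 1.6 rad), and the stone lies flat and still on the floor of the bed (underside within 3 mm of the floor, centre within 7 mm, tilted less than 0.08 rad), released (contact force between lid and stop_post above 0.2 N and value of joint lid_hinge above 1.6 rad and z of stone in the frame of bed between -0.003 and 0.003 m and horizontal distance between stone and bed below 0.007 m and angle between stone's own z axis and vertical below 0.08 rad and linear speed of stone below 0.02 m/s and not (contact force between the fingers and stone above 0.1 N)); the robot touches nothing.
It fails at once if the lid is forced against its stop (more than 45 N on the stop screw) (contact force between lid and stop_post above 45 N).
It fails at once if the stone is dropped or rammed into the case (more than 40 N) (contact force between stone and case above 40 N).
It fails at once if the mug, the star or the wax block is disturbed (moved over 20 mm) (distance of any of mug, star, wax_block from where it was at the start of the episode above 0.02 m).
It also fails if it takes over 67 s, if anything falls off the work surface, if the arm or the gripper's body presses on something with over 40 N, if the wrist force passes 120 N, or if a joint passes its speed limit or range.

## Working session

There is one attempt and no reset: what is moved stays moved. The work goes in short steps, Python scripts to look and compute and a tool call to move; the robot and the scene stay as the last step left them, time stands still between calls to the robot, and variables do not carry over. Pictures are saved under pics/ and viewed, at most 10 in all, crops included, and the job is handed in when it is done.

Besides the shell and the picture viewer there is one more tool, called after "Emit:" as name(argument=value, ...), one argument or row to a line, values as JSON. step_arm: Moves the arm, as the interface text tells. Shift numbers are shares of 0.06 m and turn numbers shares of 0.1 rad, none past 1 either way. Its arguments: {"type":"object","properties":{"dp":{"type":"array"},"spin":{"type":"array"},"hand":{"type":"number"},"force":{"type":"number"}},"required":["dp","spin"]}

```bash
mkdir -p pics
python3 - <<'E'
from rig import readout, viewer
import cv2, numpy as np
s=readout.get_state(); print(s)
for n in("scene","top"):
    im=viewer.grab_frame(n); cv2.imwrite(f"pics/{n}0.png",im[:,:,::-1])
    c=viewer.get_calibration(n); print(n,{k:np.round(v,4).tolist() if hasattr(v,'shape') else v for k,v in c.items()})
E
```

```text
{'time_s': 0.0, 'qpos': array([-1.17405302,  0.46837796, -0.01159609,  1.60361231,  0.00598296,
        1.07140531, -0.05630475]), 'dq': array([ 0.0015446 ,  0.00090225, -0.00082951, -0.00026817,  0.0025189 ,
       -0.00237867,  0.00085402]), 'joint_torque': array([ 8.43631597e-06, -5.32398176e+01,  2.14132114e-02, -2.51304084e+01,
        1.14438185e-02,  7.69586710e-03, -1.66732855e-05]), 'position': array([0.27653555, 0.58763017, 0.23034249]), 'orientation': array([-3.13982780e+00,  1.11860223e-04,  2.70176649e+00]), 'force': array([ 0.22676499,  0.49231769, -0.44545219]), 'torque': array([-0.03381007, -0.00745105, -0.03298158]), 'grasp_force': 0.0, 'gripper_width': 0.08571615077584542}
scene {'mtx': [[380.5852, 0.0, 250.3879], [0.0, 380.5852, 192.0213], [0.0, 0.0, 1.0]], 'world_to_cam': [[-0.7779, 0.6284, -0.0015, 0.5027], [-0.3801, -0.4686, 0.7974, 0.1157], [0.5004, 0.6209, 0.6034, -0.9819], [0.0, 0.0, 0.0, 1.0]]}
top {'mtx': [[467.373, 0.0, 256.7243], [0.0, 467.373, 183.2485], [0.0, 0.0, 1.0]], 'world_to_cam': [[-0.028, -0.9996, 0.0082, -0.0691], [0.993, -0.0269, 0.1146, -0.5978], [-0.1144, 0.0113, 0.9934, -1.0183], [0.0, 0.0, 0.0, 1.0]]}
```

View pics/top0.png

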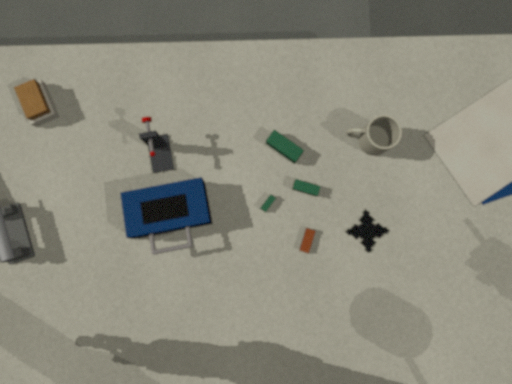

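View pics/scene0.png

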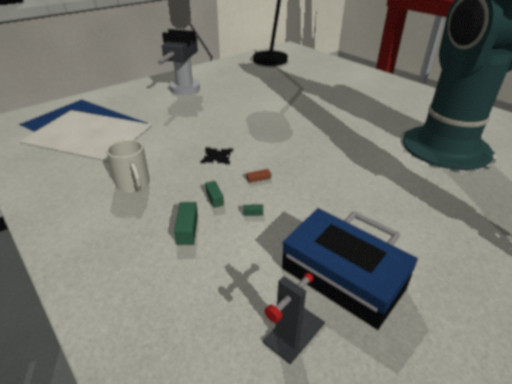

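```bash
cat > h.py <<'E'
from rig import readout, viewer
import cv2, numpy as np
def cast(c,px,z):
    "pixel -> world point on plane z"
    M=np.array(c["mtx"]);T=np.array(c["world_to_cam"]);R=T[:3,:3];o=-R.T@T[:3,3]
    r=np.linalg.solve(M,[px[0],px[1],1.]);d=R.T@np.array([r[0],-r[1],-r[2]])
    return o+d*(z-o[2])/d[2]
def proj(c,p):
    M=np.array(c["mtx"]);T=np.array(c["world_to_cam"]);q=T[:3,:3]@np.array(p)+T[:3,3]
    u=M@np.array([q[0],-q[1],-q[2]]);return u[:2]/u[2]
def ray(c,px):
    a=cast(c,px,0.);b=cast(c,px,.2);return a,(b-a)/np.linalg.norm(b-a)
def tri(c1,p1,c2,p2):
    a,u=ray(c1,p1);b,v=ray(c2,p2);s=np.linalg.lstsq(np.c_[u,-v],b-a,rcond=None)[0]
    x,y=a+s[0]*u,b+s[1]*v;return (x+y)/2,np.linalg.norm(x-y)
def rects(im,lo,hi,amin=20):
    h=cv2.cvtColor(im,cv2.COLOR_RGB2HSV);m=cv2.inRange(h,lo,hi)
    cs,_=cv2.findContours(m,cv2.RETR_EXTERNAL,cv2.CHAIN_APPROX_NONE)
    return [cv2.minAreaRect(k) for k in cs if cv2.contourArea(k)>amin],m
E
python3 - <<'E'
from h import *
im=cv2.imread("pics/top0.png")[:,:,::-1].copy();c=viewer.get_calibration("top")
for nm,lo,hi,z in(("green",(60,90,30),(95,255,255),.026),("blue",(100,120,40),(125,255,255),.0685),("red",(0,180,70),(8,255,255),.1),("brown",(5,120,60),(25,255,255),.016)):
    for r in rects(im,lo,hi)[0]:
        b=cv2.boxPoints(r);w=np.array([cast(c,p,z) for p in b])
        print(nm,np.round(r[0]),np.round(w.mean(0)[:2],3),"sides",np.round([np.linalg.norm(w[1]-w[0]),np.linalg.norm(w[2]-w[1])],3),"dir",np.round([np.arctan2(*(w[1]-w[0])[[1,0]]),np.arctan2(*(w[2]-w[1])[[1,0]])],2),np.round(w[:,:2],3).tolist())
ims=cv2.imread("pics/scene0.png")
a=cv2.resize(im[120:260,100:230,::-1],None,fx=4,fy=4,interpolation=cv2.INTER_CUBIC)
b=cv2.resize(ims[200:370,250:430],None,fx=1.5*560/382.5,fy=560/170,interpolation=cv2.INTER_CUBIC)
cv2.imwrite("pics/crop0.png",a)
E
```

```text
green [268. 203.] [ 0.552 -0.11 ] sides [0.035 0.011] dir [-0.65 -2.22] [[0.541, -0.095], [0.569, -0.116], [0.562, -0.124], [0.535, -0.103]]
green [306. 187.] [ 0.585 -0.197] sides [0.021 0.056] dir [-0.31 -1.88] [[0.583, -0.167], [0.603, -0.174], [0.586, -0.227], [0.566, -0.221]]
green [284. 146.] [ 0.681 -0.151] sides [0.034 0.08 ] dir [-0.63 -2.22] [[0.692, -0.109], [0.719, -0.129], [0.671, -0.193], [0.643, -0.173]]
blue [499. 196.] [ 0.55  -0.614] sides [0.076 0.018] dir [-1.03 -2.63] [[0.538, -0.576], [0.577, -0.642], [0.562, -0.651], [0.523, -0.585]]
blue [165. 208.] [0.544 0.115] sides [0.182 0.1  ] dir [-1.41 -2.97] [[0.578, 0.214], [0.608, 0.034], [0.51, 0.017], [0.481, 0.195]]
brown [307. 240.] [ 0.465 -0.196] sides [0.051 0.02 ] dir [-0.34 -1.9 ] [[0.444, -0.178], [0.493, -0.195], [0.486, -0.215], [0.438, -0.197]]
brown [32. 99.] [0.809 0.433] sides [0.052 0.086] dir [-1.18 -2.74] [[0.839, 0.474], [0.859, 0.426], [0.779, 0.392], [0.76, 0.44]]
```

View pics/crop0.png

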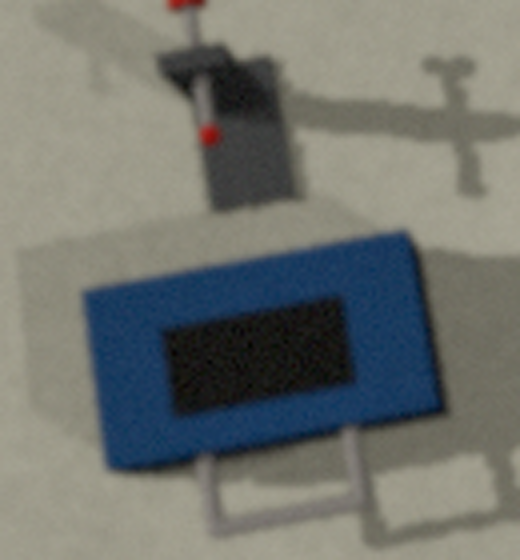

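Run:
```python
from h import *
c=viewer.get_calibration("top");d=viewer.get_calibration("scene")
for a,b in (((153.5,252),(397,237)),((190.5,244.5),(350,215)),((172,248.5),(373.5,226))): print(tri(c,a,d,b))
# lid top corners: top vs scene
f=lambda x,y:(100+x/4,120+y/4)
for n,p,q in(("farL",f(85,290),None),("farR",f(408,233),None),("nearR",f(442,410),(318,209)),("nearL",f(110,467),(415,258))):
    print(n,tri(c,p,d,q) if q else [np.round(cast(c,p,z),3) for z in(.0685,.075)])
im=viewer.grab_frame("wrist");cv2.imwrite("pics/w0.png",im[:,:,::-1])
w=viewer.get_calibration("wrist");T=w["world_to_cam"];print(w["mtx"],-T[:3,:3].T@T[:3,3],T[:3,:3])
```

```text
(array([0.44899636, 0.14261033, 0.05898379]), np.float64(0.0018726761811744598))
(array([0.46452875, 0.06005191, 0.06026974]), np.float64(0.003957503721574933))
(array([0.45587293, 0.10188227, 0.05871272]), np.float64(5.590960132416965e-05))
farL [array([0.58 , 0.209, 0.068]), array([0.579, 0.207, 0.075])]
farR [array([0.606, 0.034, 0.068]), array([0.605, 0.033, 0.075])]
nearR (array([0.50831832, 0.01785712, 0.07011245]), np.float64(0.002828657730226296))
nearL (array([0.48356425, 0.19399461, 0.07451827]), np.float64(0.00043682880306360075))
[[306.28475944   0.         259.41865633]
 [  0.         306.28475944 189.04910743]
 [  0.           0.           1.        ]] [0.21640533 0.61655459 0.37249402] [[ 0.42719175  0.90415654 -0.00285739]
 [-0.87297349  0.41163154 -0.26168066]
 [-0.23542409  0.11428224  0.96515028]]
```

Run:
```python
from h import *
c=viewer.get_calibration("top");d=viewer.get_calibration("scene")
for z in(0,.1,.3): 
    p=cast(c,(12,232),z); print(p,proj(d,p))
print(proj(c,(.277,.588,.23)),proj(c,(.277,.588,.4)))
```

```text
[0.50248967 0.47746735 0.        ] [611.46266515 454.24051898]
[0.49997035 0.42646745 0.1       ] [607.50355407 374.01818926]
[0.49493172 0.32446764 0.3       ] [597.73403066 176.0611445 ]
[-123.42315423  362.30655212] [-221.80577978  395.01805323]
```

View pics/w0.png

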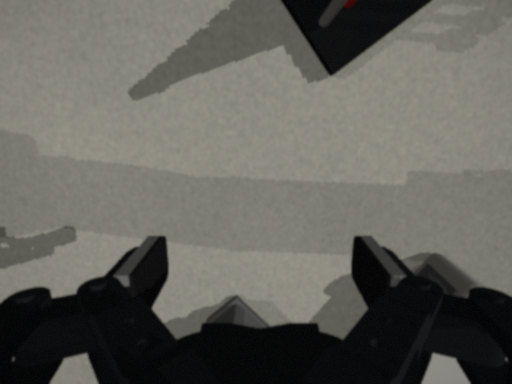

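Emit:
step_arm(
  dp=[
    [0, 0, 0],
    [0, 0, 0],
    [0, 0, 0],
    [0, 0, 0],
    [0, 0, 0],
    [0, 0, 0],
    [0, 0, 0],
    [0, 0, 0],
    [0, 0, 0],
    [0, 0, 0],
    [0, 0, 0],
  ],
  spin=[0.5, 1, 1, 1, 1, 1, 1, 1, 1, 1, 0.16],
  hand=0.35,
)

```text
time_s: 1.52
position: [0.2766, 0.588, 0.2309]
orientation: [-3.141, 0.001, 1.736]
force: [0.2, -0.2, -1.0]
gripper_width: 0.0297
grasp_force: 0.0
```

Emit:
step_arm(
  dp=[
    [-0.4, 0.08, 0],
    [-0.7, 0.13, 0],
    [-0.8, 0.15, 0],
    [-0.8, 0.15, 0],
    [-0.8, 0.15, 0],
    [-0.8, 0.15, 0],
    [-0.8, 0.15, 0],
    [-0.8, 0.15, 0],
    [-0.8, 0.15, 0],
    [-0.8, 0.15, 0.1],
    [-0.6, 0.1, 0.2],
    [-0.4, 0.09, 0.3],
    [0, 0, 0],
    [0, 0, 0],
  ],
  spin=[0, 0, 0, 0, 0, 0, 0, 0, 0, 0, 0, 0, 0, 0],
)

```text
time_s: 3.28
position: [0.4552, 0.1017, 0.1956]
orientation: [3.141, -0.0, 1.737]
force: [-0.6, 0.5, 0.0]
gripper_width: 0.03
grasp_force: 0.0
```

Run:
```python
from h import *
s=readout.get_state();print({k:np.round(s[k],4) for k in("time_s","position","orientation","force","gripper_width","qpos")})
w=viewer.get_calibration("wrist");im=viewer.grab_frame("wrist");cv2.imwrite("pics/w1.png",im[:,:,::-1])
np.savez("w1.npz",**{k:np.array(w[k]) for k in("mtx","world_to_cam")})
```

```text
{'time_s': np.float64(3.275), 'position': array([0.4552, 0.1017, 0.1956]), 'orientation': array([ 3.1414e+00, -4.0000e-04,  1.7371e+00]), 'force': array([-0.6223,  0.5466,  0.0324]), 'gripper_width': np.float64(0.03), 'qpos': array([-0.6923,  0.2055,  0.4545,  2.0971, -0.1188,  0.8626, -0.0023])}
```

View pics/w1.png

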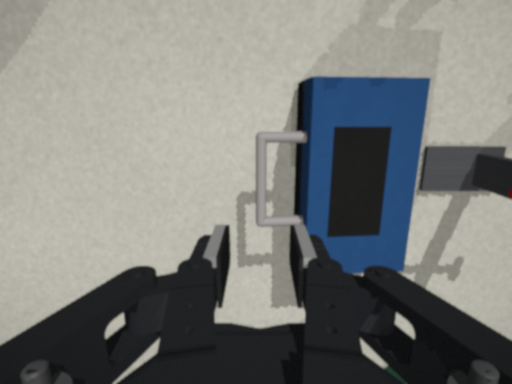

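Run:
```python
from h import *
w=np.load("w1.npz");y=1.736
Rt=np.array([[np.cos(y),np.sin(y)],[np.sin(y),-np.cos(y)]])
for n,p,z in(("bar",(262,135),.059),("bar",(261,222),.059),("bar",(261.5,179),.059),("farT",(429,79),.069),("farB",(404,271),.069),("nearT",(313,78),.073),("nearB",(318,260),.073)):
    q=cast(w,p,z);print(n,q.round(4),"tool",(Rt@(q[:2]-[.4552,.1017])).round(4))
```

```text
bar [0.45   0.1427 0.059 ] tool [0.0413 0.0016]
bar [0.463  0.0602 0.059 ] tool [-0.0422  0.0008]
bar [0.4563 0.1025 0.059 ] tool [0.0006 0.0012]
farT [0.5785 0.2115 0.069 ] tool [0.088  0.1397]
farB [0.609  0.0365 0.069 ] tool [-0.0896  0.1409]
nearT [0.4831 0.196  0.073 ] tool [0.0885 0.043 ]
nearB [0.5221 0.0363 0.073 ] tool [-0.0755  0.0552]
```

Emit:
step_arm(
  dp=[
    [0, 0.02, 0.3],
    [0, 0, 0.5],
    [0, 0, 0.6],
    [0, 0, 0.5],
    [0, 0, 0.4],
    [0, 0, 0.2],
    [0, 0, 0.1],
    [0, 0, 0],
    [0, 0, 0],
  ],
  spin=[0, 0, 0, 0, 0, 0, 0, 0, 0],
)

```text
time_s: 4.45
position: [0.457, 0.1013, 0.04]
orientation: [3.14, -0.0, 1.736]
force: [-0.0, 0.1, 0.9]
gripper_width: 0.0298
grasp_force: 0.0
```

Emit:
step_arm(
  dp=[
    [0, 0, 0],
    [0, 0, 0],
    [0, 0, 0],
    [0, 0, 0],
    [0, 0, 0],
  ],
  spin=[0, 0, 0, 0, 0],
  hand=0,
  force=30,
)

```text
time_s: 5.08
position: [0.4564, 0.1011, 0.0393]
orientation: [-3.142, -0.0, 1.736]
force: [-0.2, 0.3, 1.2]
gripper_width: 0.0088
grasp_force: 29.2
```

Run:
```python
import numpy as np
a=np.r_[.06,.1,.17,np.arange(.25,1.66,.1),1.65]
x=-.14*np.cos(a)+.01*np.sin(a);z=.14*np.sin(a)+.01*np.cos(a)
for A,d,e,X,Z in zip(a[1:],np.diff(x),np.diff(z),x[1:],z[1:]):print("%.2f [0, %.3f, %.3f] x%.3f z%.4f"%(A,d/.06,-e/.06,X+.1392,Z+.0209))
```

```text
0.10 [0, 0.014, -0.092] x0.001 z0.0448
0.17 [0, 0.034, -0.160] x0.003 z0.0544
0.25 [0, 0.052, -0.180] x0.006 z0.0652
0.35 [0, 0.085, -0.218] x0.011 z0.0783
0.45 [0, 0.106, -0.208] x0.017 z0.0908
0.55 [0, 0.126, -0.197] x0.025 z0.1026
0.65 [0, 0.145, -0.183] x0.034 z0.1136
0.75 [0, 0.163, -0.168] x0.044 z0.1236
0.85 [0, 0.179, -0.151] x0.054 z0.1327
0.95 [0, 0.193, -0.132] x0.066 z0.1406
1.05 [0, 0.205, -0.112] x0.078 z0.1473
1.15 [0, 0.215, -0.091] x0.091 z0.1528
1.25 [0, 0.223, -0.069] x0.105 z0.1569
1.35 [0, 0.229, -0.046] x0.118 z0.1597
1.45 [0, 0.233, -0.023] x0.132 z0.1611
1.55 [0, 0.234, 0.000] x0.146 z0.1611
1.65 [0, 0.233, 0.023] x0.160 z0.1597
1.65 [0, 0.000, -0.000] x0.160 z0.1597
```

Emit:
step_arm(
  dp=[
    [0, 0.014, -0.09],
    [0, 0.034, -0.16],
    [0, 0.052, -0.18],
    [0, 0.085, -0.218],
    [0, 0.106, -0.208],
    [0, 0.126, -0.197],
    [0, 0, 0],
  ],
  spin=[0, 0, 0, 0, 0, 0, 0],
)

```text
time_s: 5.95
position: [0.4828, 0.1055, 0.104]
orientation: [3.138, -0.0, 1.736]
force: [3.3, 1.6, -1.5]
gripper_width: 0.0088
grasp_force: 29.9
```

Emit:
step_arm(
  dp=[
    [0, 0.145, -0.183],
    [0, 0.163, -0.168],
    [0, 0.179, -0.151],
    [0, 0.193, -0.132],
    [0, 0.205, -0.112],
    [0, 0.215, -0.09],
    [0, 0.223, -0.07],
    [0, 0, 0],
  ],
  spin=[0, 0, 0, 0, 0, 0, 0, 0],
)

```text
time_s: 6.95
position: [0.5617, 0.1184, 0.1586]
orientation: [3.138, -0.0, 1.735]
force: [0.3, 1.0, 5.2]
gripper_width: 0.0089
grasp_force: 30.1
```

Emit:
step_arm(
  dp=[
    [0, 0.229, -0.046],
    [0, 0.233, -0.023],
    [0, 0.17, 0],
    [0, 0, 0],
  ],
  spin=[0, 0, 0, 0],
)

```text
time_s: 7.45
position: [0.5988, 0.1245, 0.1615]
orientation: [3.138, 0.0, 1.736]
force: [1.3, -0.1, 2.6]
gripper_width: 0.009
grasp_force: 30.4
```

Emit:
step_arm(
  dp=[
    [0, 0.12, 0.005],
    [0, 0.12, 0.01],
    [0, 0.1, 0.015],
    [0, 0, 0],
    [0, 0, 0],
  ],
  spin=[0, 0, 0, 0, 0],
)

```text
time_s: 8.07
position: [0.6175, 0.1276, 0.1589]
orientation: [3.14, 0.0, 1.736]
force: [0.7, -0.4, -0.4]
gripper_width: 0.0092
grasp_force: 30.4
```

Emit:
step_arm(
  dp=[
    [0, 0.03, 0.006],
    [0, 0.03, 0.006],
    [0, 0, 0],
  ],
  spin=[0, 0, 0],
)

```text
time_s: 8.45
position: [0.6204, 0.1281, 0.1585]
orientation: [-3.141, 0.0, 1.736]
force: [-2.3, -1.8, 1.2]
gripper_width: 0.0089
grasp_force: 30.7
```

Emit:
step_arm(
  dp=[
    [0, 0.03, 0.006],
    [0, 0.03, 0.006],
    [0, 0, 0],
  ],
  spin=[0, 0, 0],
)

```text
time_s: 8.82
position: [0.6244, 0.1288, 0.1578]
orientation: [3.141, 0.0, 1.736]
force: [-1.6, -2.1, 2.5]
gripper_width: 0.0087
grasp_force: 30.5
```

Emit:
step_arm(
  dp=[
    [0, 0.03, 0.007],
    [0, 0.03, 0.007],
    [0, 0, 0],
  ],
  spin=[0, 0, 0],
)

```text
time_s: 9.2
position: [0.6279, 0.1294, 0.1569]
orientation: [3.141, 0.0, 1.736]
force: [-1.7, -2.1, 2.3]
gripper_width: 0.0092
grasp_force: 30.6
```

Emit:
step_arm(
  dp=[
    [0, 0.03, 0.008],
    [0, 0.03, 0.008],
    [0, 0, 0],
  ],
  spin=[0, 0, 0],
)

```text
time_s: 9.57
position: [0.6313, 0.13, 0.1558]
orientation: [3.141, 0.0, 1.736]
force: [-0.6, -2.4, 1.3]
gripper_width: 0.0088
grasp_force: 30.6
```

Emit:
step_arm(
  dp=[
    [0, 0.03, 0.008],
    [0, 0.03, 0.008],
    [0, 0, 0],
  ],
  spin=[0, 0, 0],
)

```text
time_s: 9.95
position: [0.6349, 0.1306, 0.1548]
orientation: [3.141, 0.0, 1.736]
force: [-1.0, -2.3, 1.2]
gripper_width: 0.0086
grasp_force: 30.4
```

Emit:
step_arm(
  dp=[
    [0, 0.03, 0.008],
    [0, 0.03, 0.008],
    [0, 0, 0],
  ],
  spin=[0, 0, 0],
)

```text
time_s: 10.32
position: [0.6384, 0.1312, 0.1538]
orientation: [3.141, 0.0, 1.736]
force: [-1.4, -3.3, -0.4]
gripper_width: 0.0088
grasp_force: 30.3
```

Emit:
step_arm(
  dp=[
    [0, 0.03, 0.009],
    [0, 0.03, 0.009],
    [0, 0, 0],
  ],
  spin=[0, 0, 0],
)

```text
time_s: 10.7
position: [0.6419, 0.1318, 0.1527]
orientation: [3.142, 0.0, 1.736]
force: [-2.2, -3.6, -0.9]
gripper_width: 0.0091
grasp_force: 30.1
```

Emit:
step_arm(
  dp=[
    [0, 0.03, 0.009],
    [0, 0.03, 0.009],
    [0, 0, 0],
  ],
  spin=[0, 0, 0],
)

```text
time_s: 11.08
position: [0.6452, 0.1323, 0.1514]
orientation: [-3.141, 0.0, 1.736]
force: [-3.2, -3.6, -2.4]
gripper_width: 0.0086
grasp_force: 30.0
```

Emit:
step_arm(
  dp=[
    [0, 0.03, 0.009],
    [0, 0.03, 0.009],
    [0, 0, 0],
  ],
  spin=[0, 0, 0],
)

```text
time_s: 11.45
position: [0.6485, 0.1329, 0.1502]
orientation: [-3.14, 0.0, 1.736]
force: [-2.0, -4.1, -3.0]
gripper_width: 0.0094
grasp_force: 29.8
```

Emit:
step_arm(
  dp=[
    [0, 0.03, 0.011],
    [0, 0.03, 0.011],
    [0, 0, 0],
  ],
  spin=[0, 0, 0],
)

```text
time_s: 11.82
position: [0.6519, 0.1334, 0.1488]
orientation: [-3.14, 0.0, 1.736]
force: [-2.6, -4.4, -4.3]
gripper_width: 0.0084
grasp_force: 29.7
```

Emit:
step_arm(
  dp=[
    [0, 0.028, 0.018],
    [0, 0.028, 0.018],
    [0, 0, 0],
  ],
  spin=[0, 0, 0],
)

```text
time_s: 12.2
position: [0.6558, 0.1341, 0.147]
orientation: [-3.142, 0.0, 1.736]
force: [-2.0, -4.3, -3.1]
gripper_width: 0.009
grasp_force: 29.6
```

Emit:
step_arm(
  dp=[
    [0, 0.028, 0.018],
    [0, 0.028, 0.018],
    [0, 0, 0],
  ],
  spin=[0, 0, 0],
)

```text
time_s: 12.58
position: [0.6582, 0.1345, 0.1458]
orientation: [-3.14, -0.0, 1.736]
force: [-7.2, -3.7, 4.6]
gripper_width: 0.0091
grasp_force: 30.2
```

Emit:
step_arm(
  dp=[
    [0, 0.02, 0.01],
    [0, 0, 0],
    [0, 0, 0],
  ],
  spin=[0, 0, 0],
)

```text
time_s: 12.95
position: [0.6585, 0.1346, 0.1456]
orientation: [-3.138, -0.001, 1.736]
force: [-10.6, -5.6, 7.6]
gripper_width: 0.0089
grasp_force: 30.6
```

Emit:
step_arm(
  dp=[
    [0, 0, 0],
    [0, 0, 0],
    [0, 0, 0],
    [0, 0, 0],
    [0, 0, 0],
  ],
  spin=[0, 0, 0, 0, 0],
  hand=0.4,
)

```text
time_s: 13.58
position: [0.6604, 0.1351, 0.1445]
orientation: [3.141, -0.0, 1.736]
force: [-0.4, 0.0, -0.8]
gripper_width: 0.034
grasp_force: 0.0
```

Emit:
step_arm(
  dp=[
    [0, 0, -0.1],
    [0, 0, -0.2],
    [0, 0, -0.4],
    [0, 0, -0.6],
    [0, 0, -0.6],
    [0, 0, -0.3],
    [0, 0, 0],
    [0, 0, 0],
  ],
  spin=[0, 0, 0, 0, 0, 0, 0, 0],
)

```text
time_s: 14.58
position: [0.6594, 0.1349, 0.275]
orientation: [-3.139, 0.0, 1.736]
force: [0.1, -0.3, -1.8]
gripper_width: 0.0343
grasp_force: 0.0
```

Run:
```python
from h import *
s=readout.get_state();print({k:np.round(s[k],4) for k in("time_s","position","orientation","force","gripper_width","qpos")})
im=viewer.grab_frame("scene");t=viewer.grab_frame("top")
a=cv2.resize(im[130:384,180:450],(562,528))
b=cv2.resize(t[100:260,110:230],(238,317))
o=np.zeros((528,800,3),np.uint8);o[:,:562]=a;o[:317,562:]=b
cv2.imwrite("pics/s1.png",o[:,:,::-1]);cv2.imwrite("pics/top1.png",t[:,:,::-1])
```

```text
{'time_s': np.float64(14.575), 'position': array([0.6594, 0.1349, 0.275 ]), 'orientation': array([-3.1392e+00,  1.0000e-04,  1.7358e+00]), 'force': array([ 0.1101, -0.3391, -1.8407]), 'gripper_width': np.float64(0.0343), 'qpos': array([-0.5676,  0.4918,  0.4566,  1.5171, -0.2262,  1.1878,  0.0924])}
```

View pics/s1.png

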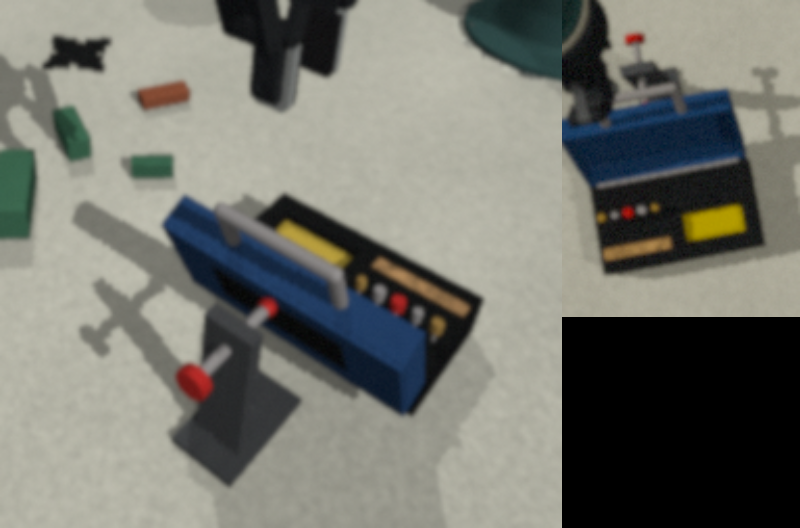

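Emit:
step_arm(
  dp=[
    [-0.25, -0.1, 0],
    [-0.5, -0.2, 0],
    [-0.7, -0.29, 0],
    [-0.8, -0.32, 0],
    [-0.8, -0.32, 0],
    [-0.8, -0.32, 0],
    [-0.7, -0.29, 0.2],
    [-0.5, -0.2, 0.5],
    [-0.2, -0.09, 0.6],
    [0, 0, 0.4],
    [0, 0, 0.1],
    [0, 0, 0],
    [0, 0, 0],
  ],
  spin=[0, 0, 0, 0, 0, 0, 0, 0.5, 1, 1, 1, 1, 0.26],
  hand=0.7,
)

```text
time_s: 16.3
position: [0.5843, -0.1976, 0.1682]
orientation: [-3.141, 0.001, 1.258]
force: [-0.6, 0.5, -0.9]
gripper_width: 0.0601
grasp_force: 0.0
```

Emit:
step_arm(
  dp=[
    [0, 0, 0],
    [0, 0, 0],
  ],
  spin=[0, 0],
)

```text
time_s: 16.55
position: [0.5851, -0.1968, 0.1687]
orientation: [3.141, -0.0, 1.26]
force: [-0.1, -0.5, -0.7]
gripper_width: 0.0601
grasp_force: 0.0
```

Run:
```python
from h import *
s=readout.get_state();p=s["position"];y=s["orientation"][2];print(p,y)
w=viewer.get_calibration("wrist");im=viewer.grab_frame("wrist");t=viewer.grab_frame("top");cv2.imwrite("pics/top2.png",t[:,:,::-1])
o=np.hstack([im[:,56:456],cv2.resize(t[100:260,110:243],(320,384))]);cv2.imwrite("pics/w2.png",o[:,:,::-1])
Rt=np.array([[np.cos(y),np.sin(y)],[np.sin(y),-np.cos(y)]])
for r in rects(im,(60,90,30),(95,255,255),100)[0]:
    b=cv2.boxPoints(r);W=np.array([cast(w,q,.026) for q in b]);c=cast(w,r[0],.026)
    print("wr",np.round(r[0]),c[:2].round(4),"tool",(Rt@(c-p)[:2]).round(4),[(np.linalg.norm(e).round(4),np.arctan2(e[1],e[0]).round(3)) for e in(W[1]-W[0],W[2]-W[1])])
c=viewer.get_calibration("top")
for r in rects(t,(22,150,80),(35,255,255),40)[0]:
    b=cv2.boxPoints(r);W=np.array([cast(c,q,.03) for q in b]);print("yel",np.round(r[0]),W.mean(0).round(4),W[:,:2].round(3).tolist(),[(np.linalg.norm(e).round(4),np.arctan2(e[1],e[0]).round(3)) for e in(W[1]-W[0],W[2]-W[1])])
```

```text
[ 0.58513523 -0.1967775   0.16867947] 1.2604515654633666
wr [260. 176.] [ 0.5855 -0.1951] tool [ 0.0017 -0.0001] [(np.float64(0.0204), np.float64(-0.312)), (np.float64(0.0586), np.float64(-1.873))]
wr [197.  98.] [ 0.5542 -0.1103] tool [ 0.0729 -0.0559] [(np.float64(0.0136), np.float64(0.803)), (np.float64(0.0386), np.float64(-0.683))]
wr [346.  95.] [ 0.6813 -0.1484] tool [0.0754 0.0768] [(np.float64(0.0845), np.float64(0.893)), (np.float64(0.0373), np.float64(-0.668))]
yel [186. 212.] [0.5356 0.074  0.03  ] [[0.547, 0.112], [0.559, 0.043], [0.524, 0.036], [0.513, 0.105]] [(np.float64(0.0702), np.float64(-1.4)), (np.float64(0.0349), np.float64(-2.959))]
```

View pics/w2.png

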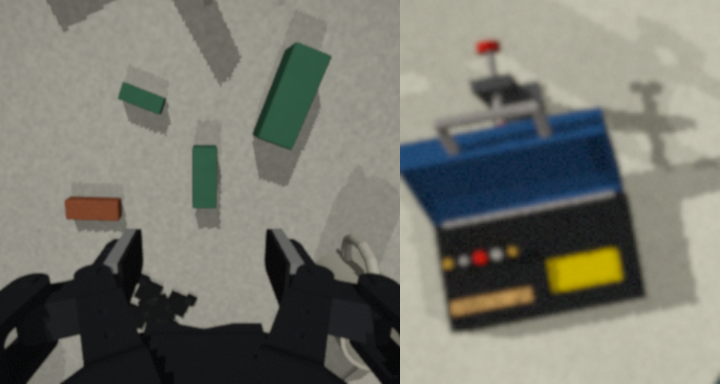

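Emit:
step_arm(
  dp=[
    [0.025, 0, 0.3],
    [0, 0, 0.5],
    [0, 0, 0.6],
    [0, 0, 0.5],
    [0, 0, 0.4],
    [0, 0, 0.23],
    [0, 0, 0.1],
    [0, 0, 0],
    [0, 0, 0],
  ],
  spin=[0, 0, 0, 0, 0, 0, 0, 0, 0],
)

```text
time_s: 17.77
position: [0.5864, -0.1954, 0.0116]
orientation: [3.14, -0.0, 1.26]
force: [0.1, -0.4, -0.1]
gripper_width: 0.06
grasp_force: 0.0
```

Emit:
step_arm(
  dp=[
    [0, 0, 0],
    [0, 0, 0],
    [0, 0, 0],
    [0, 0, 0],
    [0, 0, 0],
    [0, 0, 0],
  ],
  spin=[0, 0, 0, 0, 0, 0],
  hand=0,
  force=35,
)

```text
time_s: 18.52
position: [0.5862, -0.1952, 0.0114]
orientation: [3.141, -0.0, 1.26]
force: [-1.0, 0.2, 5.9]
gripper_width: 0.0229
grasp_force: 35.8
```

Emit:
step_arm(
  dp=[
    [0, 0, -0.1],
    [0, 0, -0.3],
    [0, 0, -0.6],
    [0, 0, -0.7],
    [0, 0, -0.5],
    [0, 0, -0.3],
    [0, 0, 0],
    [0, 0, 0],
    [0, 0, 0],
    [0, 0, 0],
    [0, 0, 0],
    [0, 0, 0],
  ],
  spin=[0, 0, 0, 0, 0, -0.5, -0.8, -1, -1, -0.8, -0.5, -0.16],
)

```text
time_s: 20.02
position: [0.5853, -0.1951, 0.1606]
orientation: [-3.141, -0.0, 1.737]
force: [0.4, 0.3, 0.0]
gripper_width: 0.0228
grasp_force: 35.0
```

Emit:
step_arm(
  dp=[
    [0.2, -0.02, 0],
    [0.45, -0.02, 0],
    [0.6, -0.02, 0],
    [0.6, -0.02, 0],
    [0.6, -0.02, 0],
    [0.5, 0, 0],
    [0.3, 0, 0],
    [0.15, 0, 0],
    [0, 0, 0],
    [0, 0, 0],
    [0, 0, 0],
  ],
  spin=[0, 0, 0, 0, 0, 0, 0, 0, 0, 0, 0],
)

```text
time_s: 21.4
position: [0.5464, 0.004, 0.1607]
orientation: [3.142, 0.0, 1.734]
force: [1.3, 0.1, -0.9]
gripper_width: 0.0233
grasp_force: 35.0
```

Run:
```python
from h import *
s=readout.get_state();p=s["position"];y=s["orientation"][2];print(p,y,s["gripper_width"],s["force"])
w=viewer.get_calibration("wrist");im=viewer.grab_frame("wrist");cv2.imwrite("pics/w3.png",im[:,:,::-1])
Rt=np.array([[np.cos(y),np.sin(y)],[np.sin(y),-np.cos(y)]])
for nm,lo,hi,z in(("yel",(22,150,60),(35,255,255),.03),("grn",(60,90,30),(95,255,255),p[2]+.015)):
  for r in rects(im,lo,hi,100)[0]:
    b=cv2.boxPoints(r);W=np.array([cast(w,q,z) for q in b]);c=W.mean(0)
    print(nm,np.round(r[0]),b.round().tolist(),c[:2].round(4),"tool",(Rt@(c-p)[:2]).round(4),[(np.linalg.norm(e).round(4),np.arctan2(e[1],e[0]).round(3)) for e in(W[1]-W[0],W[2]-W[1])])
```

```text
[0.54640501 0.00395398 0.16073244] 1.7339478426633514 0.02334567173778383 [ 1.33189768  0.08320055 -0.94833073]
yel [259.  98.] [[240.0, 57.0], [279.0, 57.0], [279.0, 140.0], [240.0, 140.0]] [0.5343 0.0742] tool [ 0.0713 -0.0005] [(np.float64(0.0322), np.float64(0.162)), (np.float64(0.0681), np.float64(-1.392))]
grn [392. 322.] [[379.0, 318.0], [388.0, 308.0], [405.0, 326.0], [396.0, 335.0]] [ 0.615  -0.0203] tool [-0.0351  0.0638] [(np.float64(0.0063), np.float64(1.088)), (np.float64(0.0138), np.float64(-0.638))]
grn [259. 250.] [[233.0, 313.0], [233.0, 187.0], [285.0, 187.0], [285.0, 313.0]] [0.5453 0.0053] tool [ 0.0015 -0.0008] [(np.float64(0.063), np.float64(1.71)), (np.float64(0.0223), np.float64(0.162))]
```

View pics/w3.png

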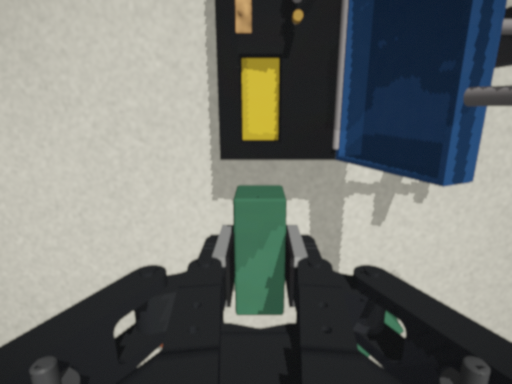

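Emit:
step_arm(
  dp=[
    [0.2, 0, 0],
    [0.4, 0, 0],
    [0.4, 0, 0],
    [0.19, 0, 0],
    [0, 0, 0.3],
    [0, 0, 0.5],
    [0, 0, 0.5],
    [0, 0, 0.25],
    [0, 0, 0.1],
    [0, 0, 0],
    [0, 0, 0],
    [0, 0, 0],
  ],
  spin=[0, 0, 0, 0, 0, 0, 0, 0, 0, 0, 0, 0],
)

```text
time_s: 22.95
position: [0.5352, 0.0757, 0.0625]
orientation: [3.14, -0.0, 1.736]
force: [-0.1, -0.2, -1.5]
gripper_width: 0.023
grasp_force: 35.0
```

Run:
```python
from h import *
s=readout.get_state();p=s["position"];y=s["orientation"][2];print(p,y,s["gripper_width"],s["force"])
d=np.array([.5343,.0742])-p[:2];print("to bed tool",(np.array([[np.cos(y),np.sin(y)],[np.sin(y),-np.cos(y)]])@d).round(4))
im=viewer.grab_frame("wrist");cv2.imwrite("pics/w4.png",cv2.resize(im[90:340,130:400,::-1],None,fx=2,fy=2))
```

```text
[0.53515061 0.07570683 0.06253766] 1.7358407361339454 0.023016086377939164 [-0.10888747 -0.15983024 -1.49161113]
to bed tool [-0.0013 -0.0011]
```

View pics/w4.png

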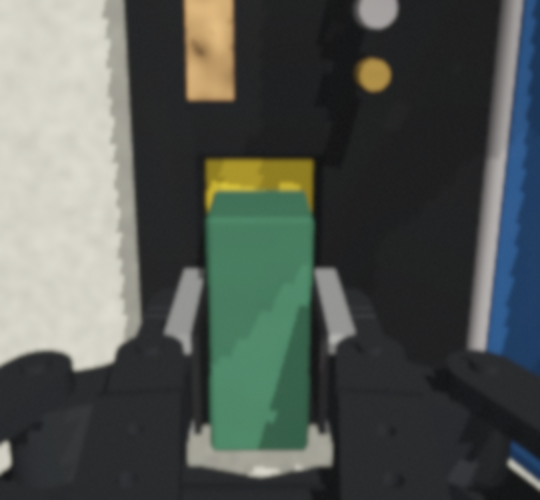

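Emit:
step_arm(
  dp=[
    [-0.015, -0.008, 0.08],
    [0, 0, 0.08],
    [0, 0, 0.05],
    [0, 0, 0.04],
    [0, 0, 0],
    [0, 0, 0],
  ],
  spin=[0, 0, 0, 0, 0, 0],
)

```text
time_s: 23.75
position: [0.5344, 0.0746, 0.0468]
orientation: [3.141, 0.0, 1.736]
force: [1.5, -0.0, -1.4]
gripper_width: 0.023
grasp_force: 35.0
```

Emit:
step_arm(
  dp=[
    [0, 0, 0.025],
    [0, 0, 0.025],
    [0, 0, 0.01],
    [0, 0, 0],
    [0, 0, 0],
  ],
  spin=[0, 0, 0, 0, 0],
)

```text
time_s: 24.38
position: [0.5343, 0.0746, 0.0431]
orientation: [3.142, -0.0, 1.736]
force: [-0.5, 0.4, 0.0]
gripper_width: 0.0234
grasp_force: 35.0
```

Emit:
step_arm(
  dp=[
    [0, 0, 0.012],
    [0, 0, 0.012],
    [0, 0, 0],
    [0, 0, 0],
  ],
  spin=[0, 0, 0, 0],
)

```text
time_s: 24.88
position: [0.5343, 0.0745, 0.0417]
orientation: [3.142, 0.0, 1.736]
force: [0.4, 0.2, -0.1]
gripper_width: 0.0226
grasp_force: 35.0
```

Emit:
step_arm(
  dp=[
    [0, 0, 0.01],
    [0, 0, 0.01],
    [0, 0, 0],
    [0, 0, 0],
  ],
  spin=[0, 0, 0, 0],
)

```text
time_s: 25.38
position: [0.5343, 0.0746, 0.0413]
orientation: [3.141, -0.001, 1.736]
force: [-1.7, -0.8, 7.8]
gripper_width: 0.0234
grasp_force: 36.1
```

Emit:
step_arm(
  dp=[
    [0, 0, 0],
    [0, 0, 0],
    [0, 0, 0],
    [0, 0, 0],
  ],
  spin=[0, 0, 0, 0],
  hand=0.5,
)

```text
time_s: 25.88
position: [0.5342, 0.0745, 0.0404]
orientation: [-3.141, 0.0, 1.736]
force: [0.6, 0.8, -0.4]
gripper_width: 0.0427
grasp_force: 0.0
```

Emit:
step_arm(
  dp=[
    [0, 0, -0.1],
    [0, 0, -0.2],
    [0, 0, -0.4],
    [0, 0, -0.5],
    [-0.3, 0, -0.5],
    [-0.5, 0, -0.2],
    [-0.5, 0, 0],
    [-0.1, 0, 0],
    [0, 0, 0],
    [0, 0, 0],
    [0, 0, 0],
  ],
  spin=[0, 0, 0, 0, 0, 0, 0, 0, 0, 0, 0],
)

```text
time_s: 27.25
position: [0.5479, -0.0071, 0.1543]
orientation: [-3.141, -0.0, 1.737]
force: [-0.1, -0.6, 0.7]
gripper_width: 0.0426
grasp_force: 0.0
```

Run:
```python
from h import *
s=readout.get_state();p=s["position"];print(p,s["gripper_width"],s["force"])
w=viewer.get_calibration("wrist");im=viewer.grab_frame("wrist");t=viewer.grab_frame("scene")
o=np.hstack([cv2.resize(im[0:240,156:406],(400,384)),cv2.resize(t[180:364,250:430],(376,384))]);cv2.imwrite("pics/w5.png",o[:,:,::-1])
for r in rects(im,(60,90,30),(95,255,255),100)[0]:
    b=cv2.boxPoints(r);W=np.array([cast(w,q,.056) for q in b]);print(np.round(r[0]),W.mean(0).round(4),[(np.linalg.norm(e).round(4),np.arctan2(e[1],e[0]).round(3)) for e in(W[1]-W[0],W[2]-W[1])])
```

```text
[ 0.54787054 -0.00714847  0.1543072 ] 0.04264328629280207 [-0.05110944 -0.56628912  0.73489546]
[375. 341.] [ 0.6783 -0.1337  0.056 ] [(np.float64(0.0125), np.float64(0.258)), (np.float64(0.0227), np.float64(-1.238))]
[247. 272.] [ 0.549  -0.0826  0.056 ] [(np.float64(0.0157), np.float64(0.988)), (np.float64(0.0358), np.float64(-0.676))]
[260.  86.] [0.5345 0.0712 0.056 ] [(np.float64(0.0216), np.float64(0.165)), (np.float64(0.0588), np.float64(-1.392))]
```

View pics/w5.png

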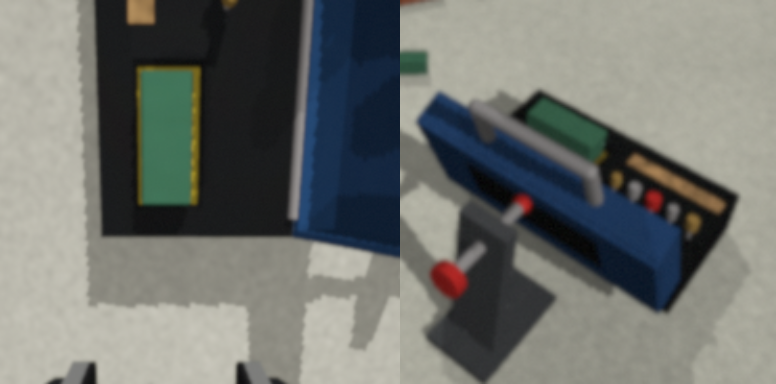

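```bash
python3 -c "
from rig import manip
print(manip.hand_in())"
```

```text
the job is handed in; nothing more can be done
None
```

I handed the job in at about 27 s. The lid was pressed gently onto its stop screw (about 9 N at the bar beyond what turns the hinge) and left standing there. The stone lies flat in the bed, about 3 mm or less off centre, and is released. The mug, star and wax block were not touched. The residual contact between lid and stop could only be checked by eye, and `hand_in` returned no verdict.

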